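# Seat a new watch glass in the crystal press

## Robot

A 7-joint arm with a two-finger parallel gripper is mounted at the origin on a cart in front of the work surface, level with it; the furniture and walls round the work are solid. World frame = base frame: x ahead of the robot, y to its left, z up, the work surface at z = 0. Lengths are in m, angles in rad, forces in N, time in s.
With the tool pointing down it reaches from about 0.4 to 0.85 m from the base axis. Payload 6.9 kg.
Tool frame: the origin (TCP) lies midway between the tips of the shut fingers; the grasp point (between the pads) lies 19 mm behind it (env.pinch_z is the distance from the TCP to the grasp point, in m); z points along the fingers, y is the line along which they close (so a half turn about z gives the same grasp; the last joint's range is limited). The gripper opens to 85 mm and grips with 20 to 120 N. Pads are 22 mm wide; open, the fingers measure 114 mm over their backs; the gripper's body (76 mm by 85 mm) begins 54 mm behind the grasp point. The pads swing forward as they close: fully open they stand 13 mm farther back than shut.
Start: joints at [-1.06, 0.507, -0.238, 1.5, 0.126, 1.149, -0.155], TCP at [0.247, 0.574, 0.231] pointing down, gripper open.
Joint ranges: [-3.08, 3.08], [-0.24, 2.05], [-1.43, 1.35], [0, 2.5], [-1.52, 4.66], [0.17, 1.96], [-2.89, 2.89]. Speed limits (rad/s): [2.39, 2.39, 3.14, 3.14, 3.14, 3.14, 3.14].

## Interface

Orientations are given as a unit quaternion [x, y, z, w].
In Python, from plant import env gives the robot as it stands.
- The arm moves only by the tool drive_tool, never from a script. Its argument "plan" is one flat list of numbers, 4 for each row, row after row: the shift along the tool's x, y, z in mm, then the turn about the tool's z in degrees. A call has 1 to 12 rows; each row is the pose to reach, as a shift and turn from the pose commanded when the call began, along the tool's axes at that moment; what a row does not reach only later rows make up. A row lasts 1/10 s, in which the tool goes at most 50 mm and 8.59 degrees, less where a joint would pass 70% of its speed; a pose out of reach is approached as far as the arm can. A call with a gripper value outside its range is refused whole. "hand" is the finger opening in mm, from 0 to 85.4, set as the call begins (left out, the last holds). The fingers move at their own pace and stop on an object; the grip force is fixed at half the most. Time passes only in rows, so rows that repeat a pose let the fingers close. It gives the time, the measured TCP pose, the force, the opening and the grip force at its end, in the units of the state.
- env.sense(): the state, without advancing time (a new reading comes with each control period).
- env.read_camera(name): name is "scene" or "top"; returns a dict with "pixels" (480x640x3 uint8, blue, green, red), "fx", "fy", "cx", "cy" (pixels), "D" ([k1, k2, p1, p2, k3] as OpenCV has them; the pictures are not rectified), "world_to_cam" (4x4, takes a point from world to camera coordinates). Camera axes: x right, y up, looking along -z (the intrinsics and any distortion apply to the point x, -y, -z); pixel columns grow to the right and rows downward; lengths in m; the calibration is good to about 2 mm. A picture is of the moment at which its call begins. There is no depth.
- env.sign_off(): hands the job in; it is judged then, once.
Trained networks look in the newest picture that a camera, given by its name, has taken for a name from the list of things; names that differ only in an ending like _2 or _b are one class to them, and where a whole thing is asked for, a point or a joint stands for the part that bears it (a point fixed in the world has none). Each returns a list of dicts, best first, with "confidence" (0 to 1); they miss things now and then, are a little off and sometimes report something else, mostly with a low value. They report only what shows in the picture. A call takes as long as a camera call.
- env.silhouettes(query, camera): "pixels" (480x640 bool, what is visible of it) and "at" ([column, row] in pixels, amid what is visible of it).
- env.spot_point(query, camera): "at" ([column, row] in pixels: a listed point, or the origin of a listed thing).
The state is a dict: "t": time; "qpos": joint angles; "dq": joint speeds; "effort": joint torques, N m; "ee_pos": TCP position; "eef_rot": TCP orientation; "contact_force": force on the tool from outside, world axes, zero at the start; "torque": the same for the moment, N m; "grip_width": finger opening in m; "grip_force": force on a finger pad.
Only numpy, scipy, OpenCV 4.12 (cv2) and the standard library are available. Lean on these libraries where they do the work, as an engineer would, in place of code of your own. Each camera call takes 0.05 s, during which the arm holds its last target. There are 200 camera calls.

## Task

The watch in the crystal press has its new glass lying proud. Slide the carriage in by its black knob until it is fully home under the ram, then press the red cap until the ram bottoms on the brass stop pins and keep it bottomed for a full second with a steady push of 15 to 20 N, never over 25 N; let the ram spring fully up and draw the carriage all the way back out. Never press the ram unless the carriage is fully home, do not press the glass with the fingers, and leave the loupe, the tweezers and the other watch where they lie.

Things in the scene. Friction and masses are not known exactly. Their poses are not given: they have to be found in the camera images.
- press: grey bench press, fixed to the table: base 240 x 110 mm, 18 mm thick, with two steel rails to 33 mm height, a column at the back and an overhanging head (54 mm wide across y, from 29 mm in front of the ram axis backwards, 109 to 151 mm above the table). Origin: on the table under the ram axis; its x axis points to the column, the way the carriage slides in, z up. The base reaches 160 mm to -x and 80 mm to +x of the origin
- knob_top (a point): centre of the top of the upright black knob (16 mm diameter, 31 mm of it free above a steel collar of 26 mm diameter) near the front end of the aluminium carriage; knob top 65.5 mm above the table, carriage top 29.5 mm. Axes as the press. Knob 190 mm in front of the ram axis when the carriage is fully out, 120 mm when it is home
- carriage (a joint): travel of the carriage along the press's x axis, m: 0 fully out, at its front stop; 0.070 fully home, at its rear stop. Starts 0 to 0.020. It drags with about 2 N and stays where it is left
- cap_top (a point): centre of the top of the red round cap, 44 mm in diameter and 10 mm thick, on top of the ram; 203 mm above the table when up, z up; it moves down with the ram. The underside of the cap starts 42 mm above the head
- ram (a joint): downward travel of the ram, m: 0 up. A spring returns it by itself (about 1.3 N at the top, up to 5 N pressed). Over the watch it meets the glass first (about 3 N more for the last 3 mm) and then bottoms hard on the three brass pins round the watch. The nest is set to the watch's thickness, so the travel at which it bottoms differs from watch to watch, 0.010 to 0.024; it is known only by pressing. With no watch under it the ram goes to 0.030
- glass (a joint): how far the new glass (31 mm pale disc on top of the watch in the carriage) has been pushed down, m: 0 proud, 0.003 fully seated, which is where the pins stop the ram; it stays where it is pushed
- loupe: black eye loupe, 33 mm wide, 31 mm tall, standing loose on the table at the left (+y) of the press; origin under its centre
- tweezers: steel tweezers, 128 mm long, 8 mm high, lying loose at the right of the press along it; origin under the centre
- diver_watch: wrist watch with black strap, 234 mm long, 46 mm wide, 10 mm high, lying loose at the right of the tweezers, along the press; origin under the centre

How it is judged:
On the way, in this order (a step that is already met when the one before it is completed fails the run):
1. the carriage is home (within 3 mm of its rear stop) with the glass still proud (value of joint carriage above 0.067 m and value of joint glass below 0.001 m and value of joint ram below 0.004 m), for 0.2 s.
2. the ram is held on its stop pins: glass down at least 2.3 mm with at least 12 N on the cap, for 0.8 s (value of joint glass above 0.0023 m and contact force between ram and the fingers above 12 N and value of joint carriage above 0.067 m), for 0.8 s.
At the end, for the whole second after the job is handed in: the glass is seated (at least 2.3 mm down), the ram is up (within 2 mm) and the carriage is drawn out (within 5 mm of its front stop) (value of joint glass above 0.0023 m and value of joint ram below 0.002 m and value of joint carriage below 0.005 m); the robot touches nothing.
It fails at once if the cap is pressed with more than 25 N (contact force between ram and the fingers above 25 N).
It fails at once if the ram is pressed down more than 6 mm while the carriage is not home (more than 4 mm short of its stop) (value of joint ram above 0.006 m and value of joint carriage below 0.066 m).
It fails at once if the glass is pushed with the fingers (contact force between glass and the fingers above 1 N).
It fails at once if the loupe is displaced by more than 20 mm or tipped (distance of loupe from where it was at the start of the episode above 0.02 m or angle between loupe's own z axis and vertical above 0.5 rad).
It fails at once if the tweezers or the other watch are displaced by more than 20 mm (distance of any of tweezers, diver_watch from where it was at the start of the episode above 0.02 m).
It also fails if it takes over 61 s, if anything falls off the work surface, if the arm or the gripper's body presses on something with over 40 N, if the wrist force passes 120 N, or if a joint passes its speed limit or range.

## Working session

There is one attempt and no reset: what is moved stays moved. The work goes in short steps, Python scripts to look and compute and a tool call to move; the robot and the scene stay as the last step left them, time stands still between calls to the robot, and variables do not carry over. Pictures are saved under pics/ and viewed, at most 10 in all, crops included, and the job is handed in when it is done.

Besides the shell and the picture viewer there is one more tool, called after "Emit:" by a JSON object that holds its "method" and its "body". drive_tool: Moves the arm, as the interface text tells. Its arguments: {"type":"object","properties":{"plan":{"type":"array"},"hand":{"type":"number"}},"required":["plan"]}

```bash
ls; mkdir -p pics; cat > h.py <<'E'
import numpy as np, cv2
from plant import env
from scipy.spatial.transform import Rotation as R
def ray(c,uv):
    K=np.array([[c["fx"],0,c["cx"]],[0,c["fy"],c["cy"]],[0,0,1.]])
    p=cv2.undistortPoints(np.array([[uv]],float),K,np.array(c["D"],float))[0,0]
    M=np.linalg.inv(np.array(c["world_to_cam"])); d=M[:3,:3]@np.array([p[0],-p[1],-1.])
    return M[:3,3],d
def atz(c,uv,z):
    o,d=ray(c,uv); return o+d*(z-o[2])/d[2]
E
python3 - <<'E'
from h import *
s=env.sense(); print(s)
ims=[]
for n in("scene","top"):
    c=env.read_camera(n); ims.append(c["pixels"]); cv2.imwrite(f"pics/{n}0.png",c["pixels"])
    for q,z in(("knob_top",.0655),("cap_top",.203),("press",0),("loupe",0),("tweezers",0),("diver_watch",0)):
        for r in env.spot_point(q,n)[:2]: print(n,q,r["confidence"],np.round(r["at"],1),np.round(atz(c,r["at"],z),4))
E
```

```text
pics
{'t': 0.0, 'qpos': array([-1.05949107,  0.50834176, -0.23751477,  1.5011273 ,  0.12570215,
        1.14891863, -0.15479448]), 'dq': array([ 2.88211441e-04, -5.94753858e-04,  1.91836574e-05, -1.37593859e-03,
       -3.39218589e-04, -3.80755322e-05, -1.79183029e-04]), 'effort': array([-6.84078659e-04, -6.20597076e+01, -2.18682535e+00, -2.49651611e+01,
        1.26174526e-02,  1.22426514e-02, -8.80195415e-06]), 'ee_pos': array([0.24660253, 0.57374105, 0.23042881]), 'eef_rot': array([ 2.01506168e-01,  9.79486830e-01, -8.88389480e-04, -1.61133370e-04]), 'contact_force': array([-0.18172158, -0.79388638, -0.42310773]), 'torque': array([-0.04587397,  0.03162221, -0.01998752]), 'grip_force': 0.0, 'grip_width': 0.08514988133119523}
scene knob_top 0.9 [289.9 308.5] [ 0.4644 -0.0123  0.0655]
scene cap_top 0.69 [348.9 180.3] [0.6414 0.0355 0.203 ]
scene press 0.56 [350.5 268.7] [ 0.6507  0.036  -0.    ]
scene loupe 0.67 [279.  269.5] [0.5529 0.1266 0.    ]
scene tweezers 0.68 [364.4 323.5] [ 0.5713 -0.0762  0.    ]
scene diver_watch 0.84 [420.9 323.3] [ 0.6404 -0.1413  0.    ]
top knob_top 0.66 [314.6 290. ] [ 0.4596 -0.0171  0.0655]
top cap_top 0.62 [284.4 186.6] [0.6452 0.0362 0.203 ]
top cap_top 0.16 [366.3 213.9] [ 0.5928 -0.1128  0.203 ]
top press 0.67 [290.4 211.4] [0.6406 0.0372 0.    ]
top loupe 0.69 [249.6 245.2] [0.5632 0.1298 0.    ]
top tweezers 0.48 [339.7 242.1] [ 0.5685 -0.0747  0.    ]
top diver_watch 0.89 [368.  212.2] [ 0.6371 -0.1406  0.    ]
```

```bash
python3 - <<'E'
import cv2,numpy as np
a=cv2.imread("pics/scene0.png")[130:430,180:500];b=cv2.imread("pics/top0.png")[130:430,180:500]
cv2.imwrite("pics/m0.png",cv2.resize(np.vstack([a,b])[:, :],None,fx=1,fy=1))
cv2.imwrite("pics/m1.png",np.hstack([cv2.resize(a,(400,375)),cv2.resize(b,(400,375))]))
E
```

```text
(no output)
```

View pics/m1.png

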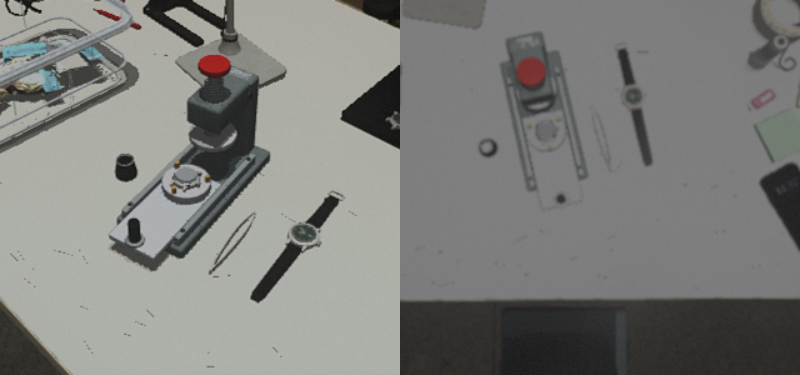

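The pictures agree with the networks: knob near scene (290,308), cap near (349,180), press yaw about 15.6°, loupe to the left, tweezers and watch to the right.

```bash
cat >> h.py <<'E'
A=np.deg2rad(15.6)
def go(x,y,z,yaw=15.6):
    """shift (mm, tool axes) and turn (deg) to bring tool x to yaw+180 world"""
    s=env.sense(); r=R.from_quat(s["eef_rot"]); d=r.inv().apply(np.array([x,y,z])-s["ee_pos"])*1000
    tx=r.apply([1,0,0]); cur=np.degrees(np.arctan2(tx[1],tx[0]))
    print("t",s["t"],"pos",np.round(s["ee_pos"],4),"shift",np.round(d,1),"turn",round(-((yaw+180-cur+180)%360-180),2))
E
python3 -c "
from h import *
go(.462,-.0147,.16)"
```

```text
t 0.7 pos [0.2467 0.5742 0.2313] shift [-430.3 -456.1   71.3] turn -38.85
```

Emit:
{"method": "drive_tool", "body": {"plan": [-15,-16,0,-4,-45,-48,0,-12,-80,-85,0,-20,-115,-122,0,-28,-150,-159,0,-36,-185,-196,0,-39,-220,-233,0,-39,-255,-270,0,-39,-290,-307,0,-39,-325,-344,0,-39,-360,-381,0,-39,-380,-403,0,-39]}}

```text
t: 1.9
ee_pos: [0.4375, 0.0508, 0.2316]
eef_rot: [-0.136, 0.991, -0.0, 0.0]
contact_force: [1.5, 0.1, -0.3]
grip_width: 0.0855
grip_force: 0.0
```

```bash
python3 - <<'E'
from h import *
go(.462,-.0147,.11)
for n in("scene","top"):
    c=env.read_camera(n)
    for q,z in(("knob_top",.0655),("cap_top",.203),("press",0)):
        for r in env.spot_point(q,n)[:1]: print(n,q,r["confidence"],np.round(r["at"],1),np.round(atz(c,r["at"],z),4))
E
```

```text
t 1.9 pos [0.4375 0.0508 0.2316] shift [ -5.9 -69.5 121.7] turn 0.02
scene knob_top 0.89 [285.9 307. ] [ 0.4619 -0.0055  0.0655]
scene press 0.77 [348.7 271.4] [0.6431 0.0331 0.    ]
top knob_top 0.69 [251.5 245.6] [0.554  0.1157 0.0655]
top cap_top 0.55 [285.  184.4] [0.6494 0.0351 0.203 ]
top press 0.79 [291.5 209.7] [0.6445 0.0347 0.    ]
```

```bash
python3 - <<'E'
from h import *
cs={n:env.read_camera(n) for n in("scene","top")}
for n in cs:
    c=cs[n]
    im=cv2.imread(f"pics/{n}0.png").astype(int)
    def cen(m,box):
        k=np.zeros(m.shape,bool);k[box[0]:box[1],box[2]:box[3]]=1
        ys,xs=np.nonzero(m&k); return xs.min(),xs.max(),ys.min(),ys.max(),xs.mean(),ys.mean(),len(xs)
    b=(160,200,325,375) if n=="scene" else (165,205,265,305)
    x=cen((im[...,2]>im[...,1]*2),b); print(n,"cap",x,atz(c,x[4:6],.2))
    b=(295,335,275,305) if n=="scene" else (280,300,305,325)
    x=cen(im.sum(2)<120,b); print(n,"knob",x,atz(c,x[4:6],.05),atz(c,((x[0]+x[1])/2,x[2]+3),.0655))
r=env.silhouettes("press","top")[0]
m=r["pixels"].astype(np.uint8)
pts=np.argwhere(m)[:,::-1]
w=np.array([atz(cs["top"],p,.025)[:2] for p in pts],np.float32)
print(cv2.minAreaRect(w))
c=cs["top"]; o=np.linalg.inv(c["world_to_cam"]);print(o[:3,3],np.linalg.inv(cs["scene"]["world_to_cam"])[:3,3])
cv2.imwrite("pics/a.png",np.hstack([cv2.resize(cv2.imread("pics/scene0.png")[290:340,265:315],(400,400),interpolation=0),cv2.resize(cv2.imread("pics/top0.png")[265:315,290:340],(400,400),interpolation=0)]))
E
```

```text
scene cap (np.int64(339), np.int64(364), np.int64(174), np.int64(191), np.float64(351.14127423822714), np.float64(182.1634349030471), 361) [0.64333275 0.03226303 0.2       ]
scene knob (np.int64(283), np.int64(292), np.int64(305), np.int64(323), np.float64(287.0844155844156), np.float64(314.07142857142856), 154) [ 0.46213241 -0.00688015  0.05      ] [ 0.46232385 -0.00887352  0.0655    ]
top cap (np.int64(274), np.int64(295), np.int64(177), np.int64(198), np.float64(284.44054054054055), np.float64(187.13243243243244), 370) [0.64499961 0.03633382 0.2       ]Traceback (most recent call last):
  File "<stdin>", line 12, in <module>
  File "<stdin>", line 8, in cen
    return umr_minimum(a, axis, None, out, keepdims, initial, where)
ValueError: zero-size array to reduction operation minimum which has no identity
```

```bash
python3 - <<'E'
from h import *
c=env.read_camera("top"); im=cv2.imread("pics/top0.png").astype(int)
g=im.sum(2); sub=g[278:302,303:327]; print(sub.min()); ys,xs=np.nonzero(sub<sub.min()+60); u=(xs.mean()+303,ys.mean()+278); print(len(xs),u,atz(c,u,.0655),atz(c,u,.06))
r=env.silhouettes("press","top")[0]
pts=np.argwhere(r["pixels"])[:,::-1]
pts=pts[(pts[:,1]>215)]
w=np.array([atz(c,p,.025)[:2] for p in pts],np.float32)
print(r["confidence"],cv2.minAreaRect(w))
cv2.imwrite("pics/a.png",cv2.resize(im[150:310,230:350].astype(np.uint8),(450,600)))
E
```

```text
154
30 (np.float64(308.3666666666667), np.float64(288.6333333333333)) [ 0.46249994 -0.00412227  0.0655    ] [ 0.4626482  -0.00401998  0.06      ]
0.81 ((0.5455140471458435, 0.011960357427597046), (0.18790030479431152, 0.11275596171617508), 12.458831787109375)
```

View pics/a.png

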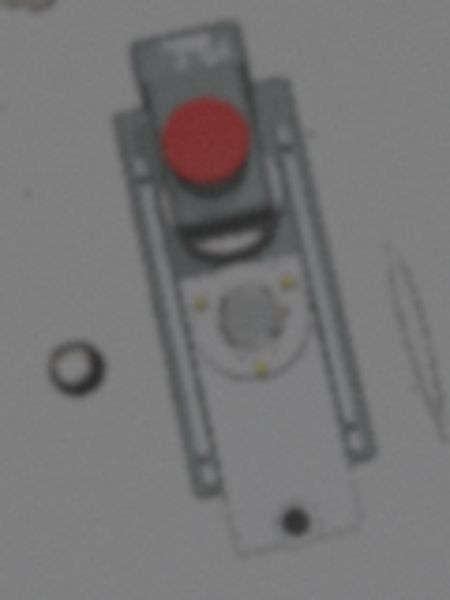

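The top picture shows the knob at about (308.5,289) and the cap at (284.5,187), so the top network was about 6 px off on the knob. Press yaw is about 12.5°, knob (0.462,−0.006), cap (0.644,0.0345).

```bash
python3 -c "
from h import *
go(.462,-.006,.042,12.5)"
```

```text
t 2.5 pos [0.4366 0.0547 0.2313] shift [ -7.8 -65.3 189.3] turn 3.34
```

Emit:
{"method": "drive_tool", "body": {"plan": [-2,-17,20,1.5,-5,-42,50,3,-8,-62,85,3,-8,-65,115,3,-8,-65,130,3,-8,-65,135,3], "hand": 85}}

```text
t: 3.1
ee_pos: [0.4612, -0.0063, 0.0947]
eef_rot: [-0.111, 0.994, 0.0, -0.002]
contact_force: [0.2, -0.4, -0.4]
grip_width: 0.0852
grip_force: 0.0
```

```bash
python3 - <<'E'
from h import *
go(.462,-.006,.042,12.5)
a=env.read_camera("scene")["pixels"][230:350,220:380];b=env.read_camera("top")["pixels"][150:330,220:400]
cv2.imwrite("pics/b.png",np.hstack([cv2.resize(a,(480,360)),cv2.resize(b,(320,360))]))
E
```

```text
t 3.1 pos [ 0.4612 -0.0063  0.0947] shift [-1.   0.1 52.7] turn 0.26
```

View pics/b.png

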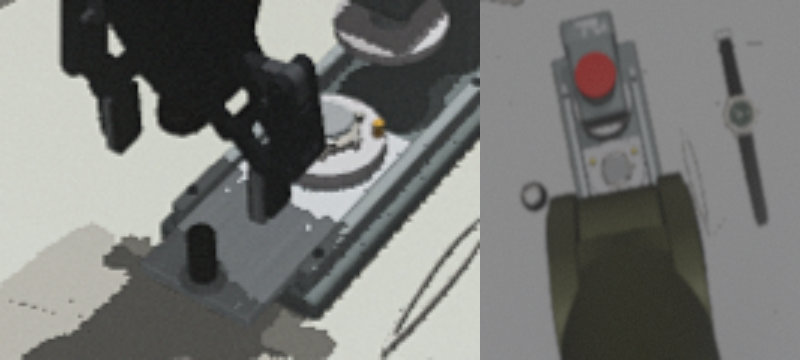

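The scene picture shows the open fingers straddling the knob line, which stands at about crop (200,230). I'll go down and close.

Emit:
{"method": "drive_tool", "body": {"plan": [-1,0,15,0,-1,0,30,0,-1,0,45,0,-1,0,53,0,-1,0,53,0,-1,0,53,0]}}

```text
t: 3.8
ee_pos: [0.4636, -0.0061, 0.044]
eef_rot: [-0.111, 0.994, -0.0, 0.0]
contact_force: [-0.6, 0.1, 0.4]
grip_width: 0.0853
grip_force: 0.0
```

Emit:
{"method": "drive_tool", "body": {"plan": [0,0,0,0,0,0,0,0,0,0,0,0,0,0,0,0,0,0,0,0,0,0,0,0,0,0,0,0,0,0,0,0], "hand": 10}}

```text
t: 4.6
ee_pos: [0.4631, -0.0059, 0.0436]
eef_rot: [-0.111, 0.994, 0.0, 0.0]
contact_force: [-1.3, 1.5, 6.1]
grip_width: 0.0138
grip_force: 58.4
```

```bash
python3 - <<'E'
from h import *
s=env.sense();print(s["contact_force"],s["grip_width"],s["grip_force"])
go(.644-.12*np.cos(np.radians(12.5)),.0345-.12*np.sin(np.radians(12.5)),.042,12.5)
E
```

```text
[-1.32858605  1.50114723  6.12089638] 0.013764973613698613 58.43552649021149
t 4.6 pos [ 0.4631 -0.0059  0.0436] shift [-65.3  -0.    1.6] turn 0.27
```

Emit:
{"method": "drive_tool", "body": {"plan": [-8,0,-1,0,-18,0,-1,0,-28,0,-1,0,-38,0,-1,0,-48,0,-1,0,-55,0,-1,0,-60,0,-1,0,-62,0,-1,0,-62,0,-1,0]}}

```text
t: 5.5
ee_pos: [0.5239, 0.0075, 0.0439]
eef_rot: [-0.111, 0.994, 0.0, 0.0]
contact_force: [1.7, 0.8, -17.7]
grip_width: 0.0137
grip_force: 58.5
```

Emit:
{"method": "drive_tool", "body": {"plan": [-2,0,0,0,-4,0,0,0,-5,0,0,0,-5,0,0,0]}}

```text
t: 5.9
ee_pos: [0.5281, 0.0085, 0.0439]
eef_rot: [-0.111, 0.994, -0.0, -0.0]
contact_force: [-1.6, 0.4, -19.4]
grip_width: 0.0137
grip_force: 58.6
```

Emit:
{"method": "drive_tool", "body": {"plan": [-2,0,1,0,-3,0,1,0,-3,0,1,0]}}

```text
t: 6.2
ee_pos: [0.5289, 0.0086, 0.0438]
eef_rot: [-0.111, 0.994, -0.0, -0.002]
contact_force: [-9.5, -0.8, -2.5]
grip_width: 0.014
grip_force: 60.3
```

Emit:
{"method": "drive_tool", "body": {"plan": [-2,0,0,0,-3,0,0,0,-3,0,0,0]}}

```text
t: 6.5
ee_pos: [0.5289, 0.0086, 0.0436]
eef_rot: [-0.111, 0.994, -0.001, -0.005]
contact_force: [-18.1, -1.9, 5.9]
grip_width: 0.0138
grip_force: 60.7
```

The carriage is against its rear stop: the force rose while the hand stayed put. I'll relax, open and raise.

Emit:
{"method": "drive_tool", "body": {"plan": [2,0,0,0,4,0,0,0,4,0,0,0]}}

```text
t: 6.8
ee_pos: [0.5289, 0.0086, 0.0438]
eef_rot: [-0.111, 0.994, -0.0, -0.001]
contact_force: [-6.2, -0.5, -6.1]
grip_width: 0.0136
grip_force: 59.5
```

Emit:
{"method": "drive_tool", "body": {"plan": [0,0,0,0,0,0,0,0,0,0,0,0,0,0,0,0,0,0,0,0,0,0,0,0,0,0,0,0], "hand": 85}}

```text
t: 7.5
ee_pos: [0.5305, 0.009, 0.0433]
eef_rot: [-0.111, 0.994, -0.0, 0.0]
contact_force: [-0.7, 0.1, -0.3]
grip_width: 0.0853
grip_force: 0.0
```

Emit:
{"method": "drive_tool", "body": {"plan": [0,0,-20,0,5,0,-55,0,15,0,-95,0,15,0,-135,0,10,0,-175,0,5,0,-205,0,0,0,-225,0,0,0,-230,0,0,0,-230,0]}}

```text
t: 8.4
ee_pos: [0.5303, 0.009, 0.2733]
eef_rot: [-0.111, 0.994, -0.0, 0.0]
contact_force: [-0.4, 0.3, -0.4]
grip_width: 0.0849
grip_force: 0.0
```

```bash
python3 - <<'E'
from h import *
s=env.sense();print(s["contact_force"],s["grip_width"])
go(.644,.0345,.225,12.5)
c=env.read_camera("scene");a=c["pixels"][150:350,220:420];b=env.read_camera("top")["pixels"][150:350,220:420]
r=env.spot_point("knob_top","scene")[0];print(r,atz(c,r["at"],.0655))
cv2.imwrite("pics/c.png",np.hstack([cv2.resize(a,(400,400)),cv2.resize(b,(400,400))]))
E
```

```text
[-0.44923814  0.28807736 -0.43393865] 0.08491382657508292
t 8.4 pos [0.5303 0.009  0.2733] shift [-116.5   -0.2   48.3] turn 0.25
{'at': [313.8, 281.6], 'confidence': 0.66} [0.53329458 0.00674044 0.0655    ]
```

View pics/c.png

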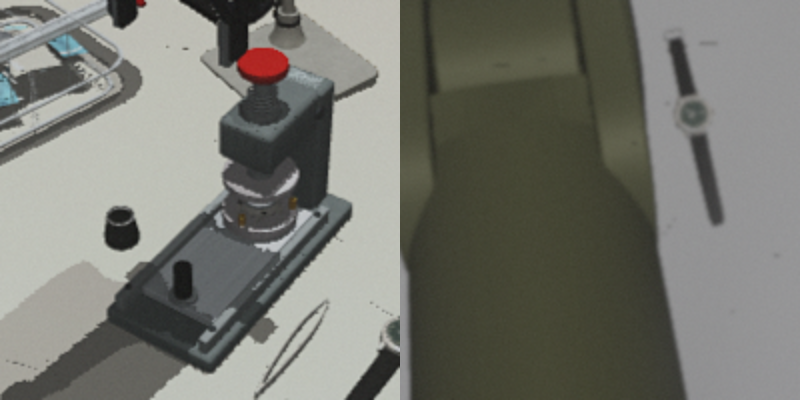

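The carriage is home: the knob is at scene crop (183,278) and the nest sits under the ram. Next, shut the fingers and go over the cap.

Emit:
{"method": "drive_tool", "body": {"plan": [-15,0,0,0,-40,0,0,0,-65,0,0,0,-90,0,0,0,-110,0,15,0,-116,0,30,0,-116,0,45,0,-116,0,55,0,-116,0,60,0,-116,0,60,0,-116,0,60,0], "hand": 0}}

```text
t: 9.65
ee_pos: [0.6436, 0.0345, 0.2139]
eef_rot: [-0.111, 0.994, -0.0, 0.0]
contact_force: [-1.1, -0.3, -0.3]
grip_width: 0.0005
grip_force: 0.0
```

```bash
python3 - <<'E'
from h import *
s=env.sense();print(s["contact_force"],s["grip_width"])
go(.644,.0345,.203,12.5)
a=env.read_camera("scene")["pixels"][100:260,280:440]
cv2.imwrite("pics/d.png",cv2.resize(a,(500,500)))
E
```

```text
[-1.14674768 -0.33112948 -0.27872974] 0.0005146960255962234
t 9.65 pos [0.6436 0.0345 0.2139] shift [-0.4 -0.  10.9] turn 0.24
```

View pics/d.png

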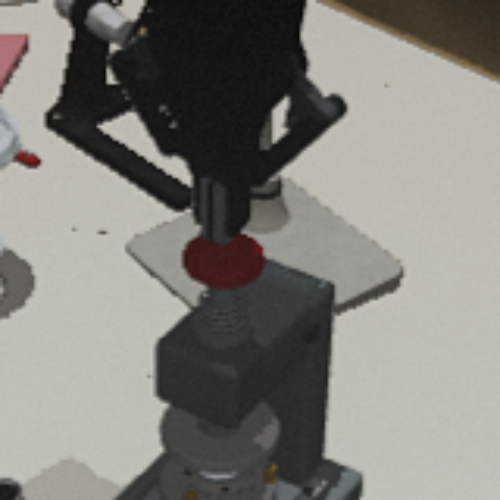

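The shut fingers stand about 11 mm above the middle of the cap, at crop (222,255).

Emit:
{"method": "drive_tool", "body": {"plan": [0,0,4,0,0,0,8,0,0,0,10,0,0,0,12,0,0,0,13.5,0,0,0,15,0,0,0,16,0,0,0,17,0,0,0,17,0,0,0,17,0]}}

```text
t: 10.7
ee_pos: [0.6434, 0.0346, 0.1963]
eef_rot: [-0.111, 0.994, 0.0, -0.0]
contact_force: [-2.0, -0.4, 2.7]
grip_width: -0.0
grip_force: 1.2
```

Emit:
{"method": "drive_tool", "body": {"plan": [0,0,0.5,0,0,0,1,0,0,0,1.5,0,0,0,2,0,0,0,2,0,0,0,2,0]}}

```text
t: 11.3
ee_pos: [0.6436, 0.0346, 0.1943]
eef_rot: [-0.111, 0.994, -0.0, 0.0]
contact_force: [-1.2, -0.2, 2.9]
grip_width: 0.0003
grip_force: 1.3
```

Emit:
{"method": "drive_tool", "body": {"plan": [0,0,0.5,0,0,0,1,0,0,0,1.5,0,0,0,2,0,0,0,2,0,0,0,2,0]}}

```text
t: 11.9
ee_pos: [0.6436, 0.0346, 0.1923]
eef_rot: [-0.111, 0.994, -0.0, -0.0]
contact_force: [-2.1, -0.4, 2.6]
grip_width: -0.0001
grip_force: 1.5
```

Emit:
{"method": "drive_tool", "body": {"plan": [0,0,0.5,0,0,0,1,0,0,0,1.5,0,0,0,2,0,0,0,2,0,0,0,2,0]}}

```text
t: 12.5
ee_pos: [0.6436, 0.0346, 0.1903]
eef_rot: [-0.111, 0.994, 0.0, 0.0]
contact_force: [-2.0, -0.1, 3.7]
grip_width: 0.0001
grip_force: 1.6
```

Emit:
{"method": "drive_tool", "body": {"plan": [0,0,0.3,0,0,0,0.7,0,0,0,1,0,0,0,1,0]}}

```text
t: 12.9
ee_pos: [0.6435, 0.0346, 0.1892]
eef_rot: [-0.111, 0.994, -0.0, -0.0]
contact_force: [-1.5, -0.3, 3.1]
grip_width: -0.0
grip_force: 1.7
```

Emit:
{"method": "drive_tool", "body": {"plan": [0,0,0.4,0,0,0,0.8,0,0,0,1.2,0,0,0,1.5,0,0,0,1.5,0]}}

```text
t: 13.4
ee_pos: [0.6435, 0.0346, 0.1878]
eef_rot: [-0.111, 0.994, -0.0, 0.0]
contact_force: [-2.0, -1.1, 3.6]
grip_width: 0.0
grip_force: 1.8
```

Emit:
{"method": "drive_tool", "body": {"plan": [0,0,0.4,0,0,0,0.8,0,0,0,1.2,0,0,0,1.5,0,0,0,1.5,0]}}

```text
t: 13.9
ee_pos: [0.6436, 0.0346, 0.1862]
eef_rot: [-0.111, 0.994, -0.0, 0.0]
contact_force: [-1.7, -0.3, 3.0]
grip_width: 0.0
grip_force: 1.9
```

Emit:
{"method": "drive_tool", "body": {"plan": [0,0,0.4,0,0,0,0.8,0,0,0,1.2,0,0,0,1.5,0,0,0,1.5,0]}}

```text
t: 14.4
ee_pos: [0.6436, 0.0345, 0.185]
eef_rot: [-0.111, 0.994, -0.0, 0.0]
contact_force: [-1.3, -1.0, 6.3]
grip_width: 0.0001
grip_force: 2.8
```

Glass contact is felt at about 18 mm of travel. Finer steps now.

Emit:
{"method": "drive_tool", "body": {"plan": [0,0,0.3,0,0,0,0.6,0,0,0,0.9,0,0,0,1.2,0,0,0,1.2,0]}}

```text
t: 14.9
ee_pos: [0.6436, 0.0346, 0.184]
eef_rot: [-0.111, 0.994, -0.0, 0.0]
contact_force: [-3.0, -0.5, 6.0]
grip_width: 0.0001
grip_force: 3.3
```

Emit:
{"method": "drive_tool", "body": {"plan": [0,0,0.2,0,0,0,0.4,0,0,0,0.6,0,0,0,0.6,0]}}

```text
t: 15.3
ee_pos: [0.6436, 0.0346, 0.1834]
eef_rot: [-0.111, 0.994, -0.0, 0.0]
contact_force: [-2.1, -0.8, 6.8]
grip_width: 0.0002
grip_force: 3.4
```

Emit:
{"method": "drive_tool", "body": {"plan": [0,0,0.2,0,0,0,0.4,0,0,0,0.4,0]}}

```text
t: 15.6
ee_pos: [0.6436, 0.0346, 0.1831]
eef_rot: [-0.111, 0.994, -0.0, 0.0]
contact_force: [-2.2, 0.9, 6.4]
grip_width: 0.0005
grip_force: 3.4
```

Emit:
{"method": "drive_tool", "body": {"plan": [0,0,0.2,0,0,0,0.4,0,0,0,0.4,0]}}

```text
t: 15.9
ee_pos: [0.6436, 0.0346, 0.1827]
eef_rot: [-0.111, 0.994, -0.0, 0.0]
contact_force: [-1.9, -0.6, 6.4]
grip_width: -0.0003
grip_force: 3.5
```

Emit:
{"method": "drive_tool", "body": {"plan": [0,0,0.2,0,0,0,0.3,0,0,0,0.3,0]}}

```text
t: 16.2
ee_pos: [0.6436, 0.0346, 0.1824]
eef_rot: [-0.111, 0.994, -0.0, 0.0]
contact_force: [-2.8, 0.5, 7.2]
grip_width: 0.0005
grip_force: 3.5
```

Emit:
{"method": "drive_tool", "body": {"plan": [0,0,0.2,0,0,0,0.3,0,0,0,0.3,0]}}

```text
t: 16.5
ee_pos: [0.6436, 0.0346, 0.1821]
eef_rot: [-0.111, 0.994, -0.0, 0.0]
contact_force: [-3.1, -0.4, 7.0]
grip_width: -0.0002
grip_force: 3.5
```

Emit:
{"method": "drive_tool", "body": {"plan": [0,0,0.2,0,0,0,0.3,0,0,0,0.3,0]}}

```text
t: 16.8
ee_pos: [0.6436, 0.0346, 0.182]
eef_rot: [-0.111, 0.994, -0.0, 0.0]
contact_force: [-3.0, -0.4, 8.7]
grip_width: -0.0002
grip_force: 4.3
```

Emit:
{"method": "drive_tool", "body": {"plan": [0,0,0.1,0,0,0,0.2,0,0,0,0.2,0]}}

```text
t: 17.1
ee_pos: [0.6436, 0.0346, 0.182]
eef_rot: [-0.111, 0.994, -0.0, 0.0]
contact_force: [-4.1, -0.4, 8.9]
grip_width: -0.0
grip_force: 4.8
```

Emit:
{"method": "drive_tool", "body": {"plan": [0,0,0.1,0,0,0,0.2,0,0,0,0.2,0]}}

```text
t: 17.4
ee_pos: [0.6436, 0.0346, 0.182]
eef_rot: [-0.111, 0.994, -0.0, 0.0]
contact_force: [-4.6, -0.7, 10.3]
grip_width: 0.0002
grip_force: 5.3
```

Emit:
{"method": "drive_tool", "body": {"plan": [0,0,0.2,0,0,0,0.4,0,0,0,0.6,0,0,0,0.6,0]}}

```text
t: 17.8
ee_pos: [0.6437, 0.0346, 0.182]
eef_rot: [-0.111, 0.994, -0.0, 0.001]
contact_force: [-5.1, 0.4, 15.1]
grip_width: 0.0002
grip_force: 7.0
```

Emit:
{"method": "drive_tool", "body": {"plan": [0,0,0.2,0,0,0,0.4,0,0,0,0.4,0,0,0,0.4,0,0,0,0.4,0,0,0,0.4,0]}}

```text
t: 18.4
ee_pos: [0.6437, 0.0346, 0.1819]
eef_rot: [-0.111, 0.994, -0.0, 0.001]
contact_force: [-5.8, -0.4, 16.2]
grip_width: 0.0005
grip_force: 8.1
```

Emit:
{"method": "drive_tool", "body": {"plan": [0,0,0.1,0,0,0,0.1,0,0,0,0.1,0,0,0,0.1,0,0,0,0.1,0,0,0,0.1,0,0,0,0.1,0,0,0,0.1,0,0,0,0.1,0,0,0,0.1,0,0,0,0.1,0,0,0,0.1,0]}}

```text
t: 19.6
ee_pos: [0.6437, 0.0346, 0.1819]
eef_rot: [-0.111, 0.994, -0.0, 0.001]
contact_force: [-6.0, -1.1, 15.7]
grip_width: -0.0003
grip_force: 8.4
```

Emit:
{"method": "drive_tool", "body": {"plan": [0,0,0,0,0,0,0,0,0,0,0,0,0,0,0,0,0,0,0,0,0,0,0,0]}}

```text
t: 20.2
ee_pos: [0.6437, 0.0346, 0.1819]
eef_rot: [-0.111, 0.994, -0.0, 0.001]
contact_force: [-5.2, -0.6, 17.5]
grip_width: 0.0
grip_force: 8.4
```

Held for about 1.8 s at 16–17 N. Now release gently and go back to the knob.

Emit:
{"method": "drive_tool", "body": {"plan": [0,0,-3,0,0,0,-8,0,0,0,-14,0,0,0,-20,0,0,0,-27,0,0,0,-45,0,0,0,-70,0,0,0,-92,0,10,0,-95,0,30,0,-95,0,55,0,-95,0,80,0,-95,0]}}

```text
t: 21.4
ee_pos: [0.564, 0.0167, 0.2739]
eef_rot: [-0.111, 0.994, 0.0, -0.001]
contact_force: [0.2, -0.9, -0.2]
grip_width: -0.0003
grip_force: 0.0
```

Emit:
{"method": "drive_tool", "body": {"plan": [20,0,0,0,35,0,0,0,37,0,10,0,37,0,20,0,37,0,20,0,37,0,20,0], "hand": 85}}

```text
t: 22.0
ee_pos: [0.5297, 0.009, 0.2539]
eef_rot: [-0.111, 0.994, 0.0, -0.001]
contact_force: [0.4, 0.4, -0.6]
grip_width: 0.0845
grip_force: 0.0
```

```bash
python3 - <<'E'
from h import *
s=env.sense();print(s["contact_force"],s["grip_width"])
go(.529,.0086,.0436,12.5)
a=env.read_camera("scene")["pixels"][140:340,240:440]
cv2.imwrite("pics/e.png",cv2.resize(a,(600,600)))
E
```

```text
[ 0.4222853   0.38827406 -0.59136991] 0.08450870485341387
t 22.0 pos [0.5297 0.009  0.2539] shift [  0.5  -0.3 210.3] turn 0.27
```

View pics/e.png

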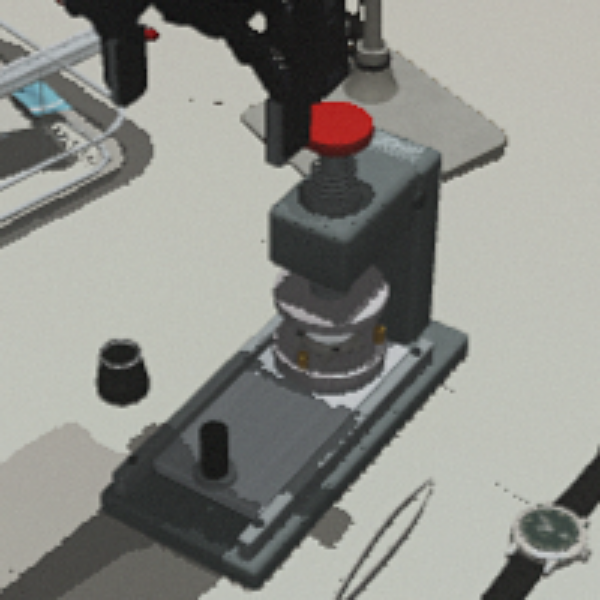

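The ram is fully up (cap at crop (340,125)) and the knob is still at its home place (213,450). Now down, grip and pull.

Emit:
{"method": "drive_tool", "body": {"plan": [0,0,25,0,0,0,60,0,0,0,100,0,0,0,140,0,0,0,170,0,0,0,190,0,0,0,203,0,0,0,210,0,0,0,210,0]}}

```text
t: 22.95
ee_pos: [0.5294, 0.0089, 0.0441]
eef_rot: [-0.111, 0.994, 0.0, -0.001]
contact_force: [-0.2, -0.1, 0.6]
grip_width: 0.0852
grip_force: 0.0
```

Emit:
{"method": "drive_tool", "body": {"plan": [0,0,0,0,0,0,0,0,0,0,0,0,0,0,0,0,0,0,0,0,0,0,0,0,0,0,0,0,0,0,0,0], "hand": 10}}

```text
t: 23.75
ee_pos: [0.5296, 0.0088, 0.0453]
eef_rot: [-0.111, 0.994, -0.0, 0.0]
contact_force: [-0.7, -0.7, 5.6]
grip_width: 0.0135
grip_force: 58.5
```

Emit:
{"method": "drive_tool", "body": {"plan": [5,0,0,0,14,0,0,0,24,0,0,0,34,0,0,0,44,0,0,0,54,0,0,0,60,0,0,0,64,0,0,0,66,0,0,0,66,0,0,0]}}

```text
t: 24.75
ee_pos: [0.4644, -0.0057, 0.0453]
eef_rot: [-0.111, 0.994, 0.0, 0.0]
contact_force: [-0.2, 1.8, 8.0]
grip_width: 0.0138
grip_force: 59.0
```

Out by 67 mm. I'll creep to the front stop.

Emit:
{"method": "drive_tool", "body": {"plan": [1,0,0,0,2,0,0,0,3,0,0,0,4,0,0,0,5,0,0,0,6,0,0,0,6,0,0,0]}}

```text
t: 25.45
ee_pos: [0.4612, -0.0063, 0.0454]
eef_rot: [-0.111, 0.994, 0.0, 0.002]
contact_force: [6.6, 3.2, 0.6]
grip_width: 0.0141
grip_force: 58.5
```

That is 70.0 mm of travel, with force at the front stop. Relax, open, retreat.

Emit:
{"method": "drive_tool", "body": {"plan": [-1,0,0,0,-2,0,0,0,-2,0,0,0]}}

```text
t: 25.75
ee_pos: [0.4612, -0.0063, 0.0453]
eef_rot: [-0.111, 0.994, 0.0, 0.001]
contact_force: [1.7, 1.7, 7.3]
grip_width: 0.0135
grip_force: 59.0
```

Emit:
{"method": "drive_tool", "body": {"plan": [0,0,0,0,0,0,0,0,0,0,0,0,0,0,0,0,0,0,0,0,0,0,0,0,0,0,0,0], "hand": 85}}

```text
t: 26.45
ee_pos: [0.4611, -0.0067, 0.0447]
eef_rot: [-0.111, 0.994, 0.0, -0.0]
contact_force: [0.7, 0.6, -0.1]
grip_width: 0.0846
grip_force: 0.0
```

Emit:
{"method": "drive_tool", "body": {"plan": [0,0,-20,0,0,0,-50,0,0,0,-90,0,0,0,-130,0,0,0,-160,0,0,0,-180,0,0,0,-190,0,0,0,-190,0]}}

```text
t: 27.25
ee_pos: [0.4616, -0.0067, 0.2356]
eef_rot: [-0.111, 0.994, -0.0, 0.001]
contact_force: [0.6, -0.5, -0.2]
grip_width: 0.0848
grip_force: 0.0
```

```bash
python3 - <<'E'
from h import *
print(env.sense()["contact_force"])
c=env.read_camera("scene")
r=env.spot_point("knob_top","scene")[0];print(r,atz(c,r["at"],.0655))
cv2.imwrite("pics/f.png",cv2.resize(c["pixels"][140:340,240:440],(600,600)))
E
```

```text
[ 0.5910471  -0.49597012 -0.18632601]
{'at': [285.2, 308.0], 'confidence': 0.97} [ 0.45966772 -0.00634674  0.0655    ]
```

View pics/f.png

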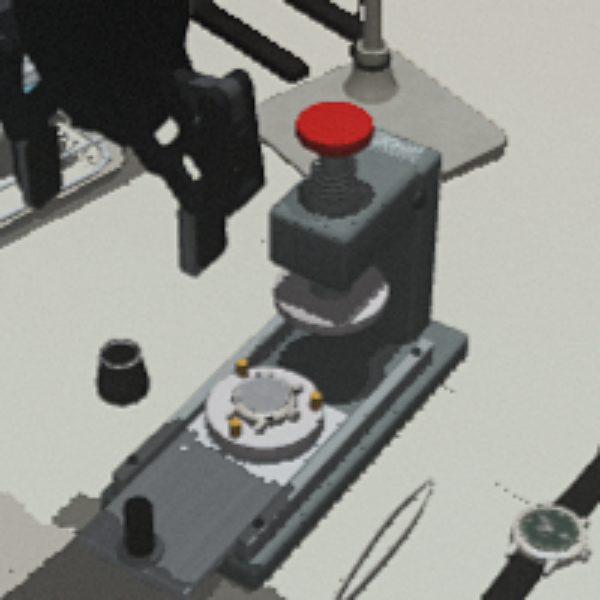

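The carriage is out (knob at crop (138,525)), the glass is seated, the ram is up, and the hand is clear with the loose things undisturbed.

```bash
python3 -c "
from plant import env
print(env.sign_off())"
```

```text
the job is handed in; nothing more can be done
None
```

I handed the job in at about 27 s: carriage slid home, ram held on its pins for about 1.8 s at roughly 16–18 N, then ram up, carriage drawn fully out and the loose items left where they lay (hand-in returned no verdict).

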